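# Hang the check weight on the load cell's snap hook

## Robot

A 6-joint arm with a two-finger parallel gripper is mounted at the origin on a cart in front of the work surface, level with it; the furniture and walls round the work are solid. World frame = base frame: x ahead of the robot, y to its left, z up, the work surface at z = 0. Lengths are in m, angles in rad, forces in N, time in s.
With the tool pointing down it reaches from about 0.275 to 0.825 m from the base axis. Payload 4.9 kg.
Tool frame: the origin (TCP) lies midway between the tips of the shut fingers; the grasp point (between the pads) lies 19 mm behind it (grip_point_offset is the distance from the TCP to the grasp point, in m); z points along the fingers, y is the line along which they close (so a half turn about z gives the same grasp; the last joint's range is limited). The gripper opens to 85 mm and grips with 20 to 120 N. Pads are 22 mm wide; open, the fingers measure 114 mm over their backs; the gripper's body (76 mm by 85 mm) begins 54 mm behind the grasp point. The pads swing forward as they close: fully open they stand 13 mm farther back than shut.
Start: joints at [-1.287, 0.326, -0.193, 1.052, 0, 1.437], TCP at [0.223, -0.503, 0.231] pointing down, gripper open.
Joint ranges: [-2.65, 2.65], [-0.97, 1.79], [-1.3, 1.35], [-1.93, 2.1], [-1.47, 1.37], [-3.14, 3.14]. Speed limits (rad/s): [2.57, 2.57, 3.14, 3.14, 3.14, 3.14].

## Interface

Orientations are given as a rotation vector (axis times angle).
In Python, from cell import * gives the robot as it stands. Calls block until the motion is done:
- movep(position, orientation): joint-space move of the TCP to a pose.
- move_l(position, velocity=0.15, rot=None, until_force=None): straight line of the TCP; rot=None keeps the orientation; velocity is the mean speed in m/s. With until_force (N) it stops when the force on the tool has changed by that much, and returns True; else False.
- set_joints(angles): joint-space move.
- let_go() and grab(newtons=None): open the fingers fully, or close them until they stop; newtons is the grip in N (None keeps the last).
- sleep(seconds).
- ik(position, orientation): joint angles nearest the present ones, or None.
- get_state(): the state.
- grab_frame(name): name is "side" or "top"; returns a dict with "img" (480x640x3 uint8, red, green, blue), "fx", "fy", "cx", "cy" (pixels), "cam_to_world" (4x4, takes a point from camera to world coordinates). Camera axes: x right, y down, z forward; pixel columns grow to the right and rows downward; lengths in m; the calibration is good to about 2 mm. A picture is of the moment at which its call begins. There is no depth.
A pose or a line that the arm cannot do raises MotionError and nothing moves.
- sign_off(): hands the job in; it is judged then, once.
Trained networks look in the newest picture that a camera, given by its name, has taken for a name from the list of things; names that differ only in an ending like _2 or _b are one class to them, and where a whole thing is asked for, a point or a joint stands for the part that bears it (a point fixed in the world has none). Each returns a list of dicts, best first, with "score" (0 to 1); they miss things now and then, are a little off and sometimes report something else, mostly with a low value. They report only what shows in the picture. A call takes as long as a camera call. They do not tell look-alikes from the thing itself.
- spot_in(camera, name): "centre" ([column, row] in pixels, amid what is visible of it).
- silhouettes(camera, name): "mask" (480x640 bool, what is visible of it) and "centre" ([column, row] in pixels, amid what is visible of it).
- tip_of(camera, name): "centre" ([column, row] in pixels: a listed point, or the origin of a listed thing).
The state is a dict: "clock": time; "q": joint angles; "joint_velocities": joint speeds; "tau": joint torques, N m; "position": TCP position; "eef_rot": TCP orientation; "contact_force": force on the tool from outside, world axes, zero at the start; "wrist_torque": the same for the moment, N m; "finger_gap": opening from 0.0 (shut) to 1.0 (fully open); "grasp_force": force on a finger pad.
Only numpy, scipy, OpenCV 4.12 (cv2) and the standard library are available. Lean on these libraries where they do the work, as an engineer would, in place of code of your own. Each camera call takes 0.05 s, during which the arm holds its last target. There are 200 camera calls.

## Task

Hang the yellow check weight on the snap hook of the load cell stand: push the weight's ring against the hook's sprung gate so that the gate swings inward, bring the ring's top down into the bowl of the hook and let the gate snap shut. Leave the weight hanging still and freely from the hook, clear of the table, and do not shift the handwheel, the tape roll, the screwdriver or the orange cap.

Things in the scene. Friction and masses are not known exactly. Their poses are not given: they have to be found in the camera images.
- check_weight: loose check weight, about 0.5 kg, 177 mm tall, standing upright (z up): yellow block 46 mm (its x) by 40 mm (its y) by 56 mm high with a steel ring on a 14 mm stem above. Origin in the block's middle, 30 mm above its underside. Grasp the block across its flat sides, 40 mm apart along y. The ring bars a hand from straight above: come tilted 30 to 45 degrees, leaning back along the weight's x.
- ring_center (a point): centre of the weight's fixed upright ring, 109 mm above the origin of check_weight. Round wire 8 mm thick, 60 mm inside and 76 mm outside diameter, in the weight's y-z plane: one looks through it along the weight's x (either way round is the same)
- ring_top (a point): centre of the wire at the very top of the weight's ring, 143 mm above the origin of check_weight (4 mm of wire above and below it); axes as check_weight
- load_stand: fixed load cell stand with a steel snap hook at the end of its blue beam. Origin on the table straight below the hook's bowl; x runs from the gated front of the hook to its back (away from the robot), z up. Base plate x 50 to 160 mm, 110 mm wide, 16 mm high; column x 101 to 135 mm, 50 mm wide, 303 mm high; beam and clamp 28 mm wide from the hook's back (x = 17 mm) to the column, 244 to 280 mm high
- hook_seat (a point): bottom inside the hook's bowl, 220 mm above the table; axes as load_stand. A hung ring has its top wire's centre 4 mm above it. The hook is 9 mm round bar, flat in the x-z plane: bowl's underside at z = -9 mm, back bar and clamp from x = 17 mm, neck and gate pivot from z = 76 to 100 mm, all from this point
- nose_tip (a point): top of the hook's nose, at x = -25, z = 32 mm from hook_seat; nose 11 mm thick. The ring goes round the nose: its top wire passes above the nose (wire centre 6 to 22 mm above this point) while the lower part of the ring passes under the bowl, moving along +x until the wire's centre is 11 to 23 mm behind this point; then down into the bowl
- gate_middle (a point): point on the gate 35 mm below its pivot, about at the height where the ring's wire meets it; turns with the gate, axes as load_stand when shut
- gate (a joint): the hook's brass gate, a 7 mm bar 54 mm long, pivoted at its top (x = -15.5, z = 80 mm from hook_seat), hanging down behind the nose. 0 rad is shut; grows as it swings inward (+x), at most 0.6 rad; a spring shuts it: about 1.2 N (shut) to 2.5 N (open) at its middle. It cannot swing outward
- handwheel: bystander: loose black handwheel, 72 mm wide, 51 mm high, origin at its underside
- tape_roll: bystander: loose black tape roll, 62 mm wide, 19 mm high, origin at its underside
- screwdriver: bystander: loose screwdriver with a blue handle, 180 mm long along its y, 25 mm high, origin at its underside
- cap: bystander: loose orange bottle cap, 40 mm wide, 24 mm high, origin at its underside
Mind the look-alikes: they are no part of the job. What is shaped like the check_weight but green or purple is not meant.

How it is judged:
By the outcome, as a careful person would: the job done as asked, in the order asked, and still so for the second after the job is handed in, with the robot touching nothing.
It also fails if it takes over 40 s, if anything falls off the work surface, if the arm or the gripper's body presses on something with over 40 N, if the wrist force passes 120 N, or if a joint passes its speed limit or range.

## Working session

There is one attempt and no reset: what is moved stays moved. The work goes in short steps, each a Python script; the robot and the scene stay as the last script left them, time stands still between calls to the robot, and variables do not carry over. Pictures are saved under pics/ and viewed, at most 10 in all, crops included, and the job is handed in when it is done.

```bash
ls; mkdir -p pics
python3 - <<'E'
from cell import *
import cv2,numpy as np
for c in ["side","top"]:
    f=grab_frame(c); cv2.imwrite(f"pics/{c}0.png",f["img"][:,:,::-1])
    print(c,f["fx"],f["cx"],f["cy"],np.round(f["cam_to_world"],3).tolist())
    for n in ["check_weight","ring_center","ring_top","load_stand","hook_seat","nose_tip","gate_middle","handwheel","tape_roll","screwdriver","cap"]:
        print(n,[(np.round(d["centre"],1).tolist(),round(d["score"],2)) for d in tip_of(c,n)])
print(get_state())
E
```

```text
pics
side 442.97267346605196 325.89836216571746 243.93629860490844 [[0.999, 0.01, 0.038, 0.519], [-0.028, -0.501, 0.865, -0.831], [0.028, -0.866, -0.5, 0.625], [0.0, 0.0, 0.0, 1.0]]
check_weight [([386.5, 276.6], 0.93), ([299.7, 343.0], 0.71), ([351.1, 325.4], 0.17)]
ring_center [([228.7, 296.2], 0.68), ([386.2, 236.6], 0.65), ([299.9, 301.8], 0.56)]
ring_top [([229.1, 281.5], 0.85), ([299.6, 280.8], 0.69), ([390.4, 218.9], 0.59), ([259.8, 276.5], 0.27)]
load_stand [([325.5, 263.7], 0.94)]
hook_seat [([323.7, 186.9], 0.66), ([327.2, 265.4], 0.64)]
nose_tip [([319.7, 175.4], 0.69)]
gate_middle [([381.0, 358.2], 0.64), ([323.9, 171.5], 0.63)]
handwheel [([258.5, 316.6], 0.71)]
tape_roll [([355.1, 329.0], 0.57)]
screwdriver [([262.1, 278.3], 0.93)]
cap [([384.1, 356.0], 0.8)]
top 512.7656321420416 327.24958431283375 235.90622391402675 [[0.018, -0.985, 0.17, 0.383], [-1.0, -0.018, 0.005, -0.074], [-0.002, -0.17, -0.985, 1.146], [0.0, 0.0, 0.0, 1.0]]
check_weight [([380.7, 270.3], 0.85), ([380.8, 328.2], 0.85), ([274.7, 181.2], 0.63)]
ring_center [([266.2, 166.3], 0.66), ([388.4, 264.8], 
[... 377 characters left out ...]
8.6], 0.76)]
{'clock': 1.2, 'q': array([-1.28719166e+00,  3.26189430e-01, -1.92581034e-01,  1.05200774e+00,
        1.81436491e-05,  1.43662627e+00]), 'joint_velocities': array([ 0.00041536,  0.00226591, -0.00100131,  0.00114195,  0.00049661,
       -0.00181176]), 'tau': array([ 1.73460608e-04, -4.43337071e+01,  2.62758082e+01,  1.11302037e-03,
       -1.58385842e-04, -1.84394494e-06]), 'position': array([ 0.223188  , -0.50270798,  0.23129381]), 'eef_rot': array([3.07328514e+00, 6.51473555e-01, 3.05458366e-05]), 'contact_force': array([-0.46374629, -0.0807266 ,  0.15351281]), 'wrist_torque': array([ 0.01369782, -0.03541719,  0.03320723]), 'grasp_force': 0.0, 'finger_gap': 1.0032314978877699}
```

View pics/side0.png

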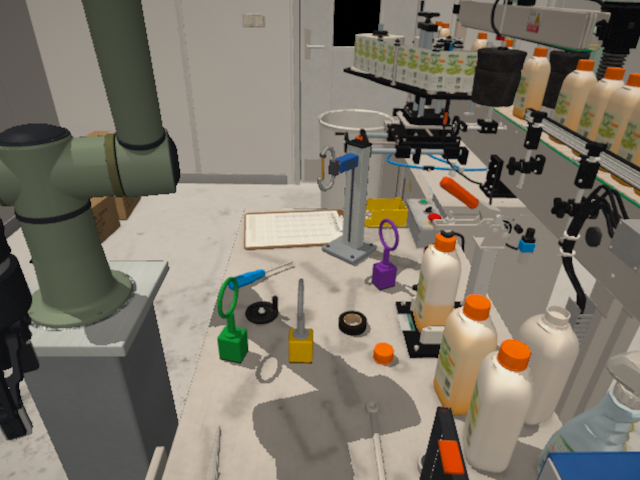

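View pics/top0.png

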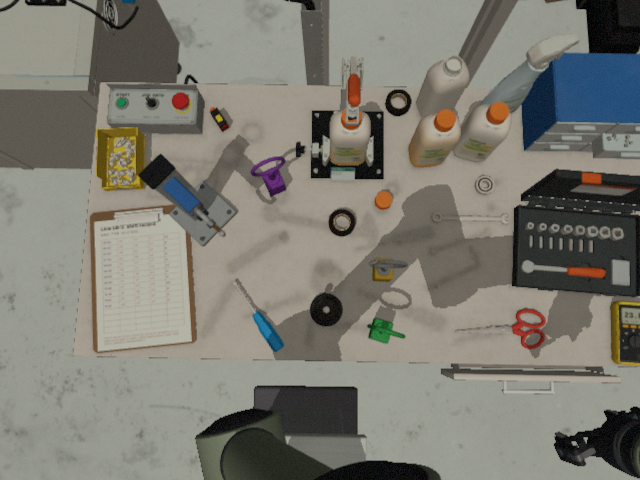

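```bash
cat > h.py <<'E'
from cell import *
import cv2,numpy as np
from scipy.spatial.transform import Rotation as R
def frame(c): return grab_frame(c)
def ray(f,p):
    T=np.array(f["cam_to_world"]);d=T[:3,:3]@np.array([(p[0]-f["cx"])/f["fx"],(p[1]-f["cy"])/f["fy"],1]);return T[:3,3],d/np.linalg.norm(d)
def onz(f,p,z):
    o,d=ray(f,p);return o+d*(z-o[2])/d[2]
def tri(f,p,g,q):
    A=np.zeros((3,3));b=np.zeros(3)
    rs=[ray(f,p),ray(g,q)]
    for o,d in rs:
        M=np.eye(3)-np.outer(d,d);A+=M;b+=M@o
    x=np.linalg.solve(A,b);return x,[round(1e3*np.linalg.norm((np.eye(3)-np.outer(d,d))@(x-o)),1) for o,d in rs]
def proj(f,X):
    T=np.linalg.inv(np.array(f["cam_to_world"]));c=T[:3,:3]@np.array(X)+T[:3,3];return np.array([f["fx"]*c[0]/c[2]+f["cx"],f["fy"]*c[1]/c[2]+f["cy"]])
E
cat > m.py <<'E'
from h import *
s=frame("side");t=frame("top")
for n,a,b in [("ring_top",(299.6,280.8),(389.4,260.2)),("ring_c",(299.9,301.8),(388.4,264.8)),("w",(299.7,343.0),(380.7,270.3)),("seat",(323.7,186.9),(212.9,226.8)),("nose",(319.7,175.4),(221.3,231.4)),("gate",(323.9,171.5),(217.4,227.8))]:
    x,e=tri(s,a,t,b);print(n,np.round(x,4),e)
def line(mask,f,z):
    ys,xs=np.nonzero(mask);P=np.array([onz(f,p,z)[:2] for p in zip(xs,ys)])
    c=P.mean(0);u,S,v=np.linalg.svd(P-c);d=v[0];print(len(P),c,"yaw",np.degrees(np.arctan2(d[1],d[0])),2*S/np.sqrt(len(P)))
hsv=cv2.cvtColor(t["img"],cv2.COLOR_RGB2HSV)
m=cv2.inRange(hsv,(100,110,50),(125,255,255))>0;w=np.zeros_like(m);w[160:250,130:240]=1
line(m&w,t,.28)
for sil in silhouettes("top","ring_center")+silhouettes("top","check_weight"): print("sil",sil["centre"],sil["mask"].sum(),sil["score"])
yel=cv2.inRange(hsv,(18,120,60),(32,255,255))>0;w[:]=0;w[245:290,360:415]=1
ys,xs=np.nonzero(yel&w);print("yellow box top",xs.min(),xs.max(),ys.min(),ys.max())
hs=cv2.cvtColor(s["img"],cv2.COLOR_RGB2HSV);ys2=cv2.inRange(hs,(15,120,60),(32,255,255))>0;w[:]=0;w[320:370,280:320]=1
ys,xs=np.nonzero(ys2&w);print("yellow box side",xs.min(),xs.max(),ys.min(),ys.max())
a=cv2.resize(t["img"][235:295,350:430],None,fx=5,fy=5,interpolation=cv2.INTER_CUBIC)
b=cv2.resize(t["img"][150:250,130:250],None,fx=4,fy=4,interpolation=cv2.INTER_CUBIC)[:, :400]
b=cv2.resize(t["img"][150:250,130:250],(400,333),interpolation=cv2.INTER_CUBIC)
c=cv2.resize(s["img"][130:205,310:400],(400,333),interpolation=cv2.INTER_CUBIC)
d=cv2.resize(s["img"][270:370,270:330],(180,300),interpolation=cv2.INTER_CUBIC)
im=np.zeros((600,800,3),np.uint8);im[:267,:400]=a[:267];im[:300,400:580]=d[:267+33];im[267:,:400]=b;im[267:600,400:]=c
cv2.imwrite("pics/crop1.png",im[:,:,::-1])
E
python3 m.py
```

```text
ring_top [ 0.5039 -0.1885  0.1785] [np.float64(0.6), np.float64(0.6)]
ring_c [ 0.5024 -0.1915  0.1344] [np.float64(1.5), np.float64(1.5)]
w [ 0.5019 -0.1867  0.0315] [np.float64(1.3), np.float64(1.3)]
seat [0.554  0.1408 0.2191] [np.float64(1.4), np.float64(1.4)]
nose [0.5412 0.117  0.2564] [np.float64(0.8), np.float64(0.8)]
gate [0.5486 0.1229 0.2633] [np.float64(3.0), np.float64(3.0)]
584 [0.60076461 0.18611847] yaw -132.32143880131454 [0.03869327 0.01577157]
sil [270.8, 177.2] 763 0.93
sil [384.2, 267.7] 540 0.9
sil [381.8, 330.3] 528 0.83
sil [385.6, 267.5] 559 0.83
sil [378.9, 330.1] 442 0.78
sil [271.8, 178.3] 671 0.68
yellow box top 372 392 258 281
yellow box side 288 312 328 362
```

View pics/crop1.png

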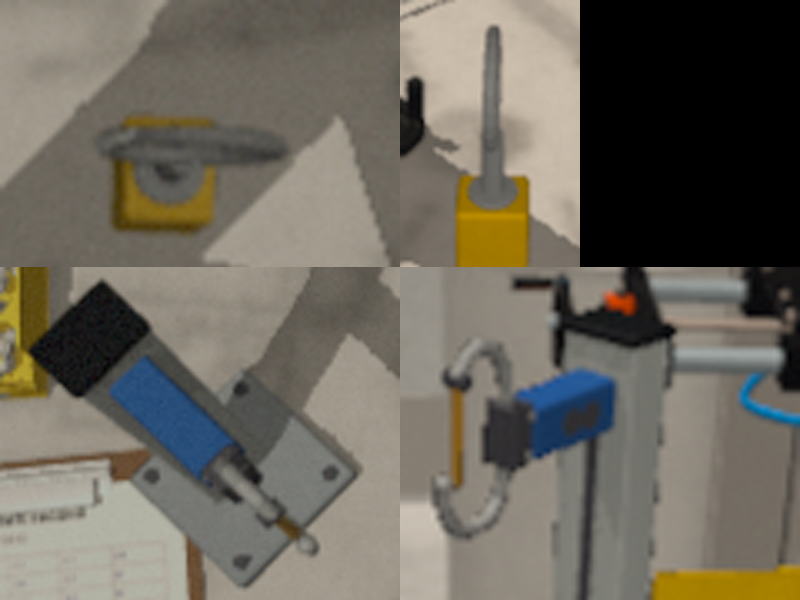

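```bash
cat > k.py <<'E'
from h import *
from scipy.optimize import least_squares
s=frame("side");t=frame("top")
cor=[(132,476),(357,470),(243,585),(245,370)]
px=[(130+.3*x,150+.3*(y-267)) for x,y in cor]
W=np.array([onz(t,p,.016)[:2] for p in px]);print("base",W.round(4).tolist(),W.mean(0))
# local: left=(50,+55)? far/near by fit
loc=[(.05,.055),(.16,-.055),(.05,-.055),(.16,.055)]
def w(v,l): c,s_=np.cos(v[2]),np.sin(v[2]);return np.array([v[0]+c*l[0]-s_*l[1],v[1]+s_*l[0]+c*l[1],l[2]])
def res(v):
    r=[]
    for l,p in zip(loc,px): r+=list(proj(t,w(v,(*l,.016)))-p)
    for f,ps in ((t,[(221.3,231.4),(212.9,226.8)]),(s,[(319.7,175.4),(323.7,186.9)])):
        for l,p in zip([(-.025,0,.252),(0,0,.22)],ps): r+=list(proj(f,w(v,l))-p)
    return np.array(r)
o=least_squares(res,[.554,.135,.83],loss="soft_l1");print("stand",o.x,np.degrees(o.x[2]),o.fun.round(1) if 0 else res(o.x).round(1))
def wt(col): # weight yaw from ring ends
    pass
l,r=onz(t,(370.4,263.3),.139),onz(t,(407,265),.139);print("ring ends",l,r,(l+r)/2,np.linalg.norm(l-r),"yaw",np.degrees(np.arctan2(-(l-r)[0],(l-r)[1])))
print("green",tri(s,(229.1,281.5),t,(389.6,331.8)), onz(t,(380,330),.04))
sil=[x for x in silhouettes("top","ring_center") if abs(x["centre"][1]-330)<15]
for n,a in [("handwheel",(326.7,311.8)),("tape",(342.8,223.6)),("screw",(254.9,316.4)),("cap",(381.2,198.6)),("purple",(274.7,181.2))]: print(n,onz(t,a,.01).round(3))
def ori(head,tilt):
    h=np.radians(head);q=np.radians(tilt);z=np.array([np.sin(q)*np.cos(h),np.sin(q)*np.sin(h),-np.cos(q)]);y=np.array([-np.sin(h),np.cos(h),0])
    return z,[R.from_matrix(np.c_[np.cross(sg*y,z),sg*y,z]).as_rotvec() for sg in (1,-1)]
for head,p in ((180,(.503,-.188,.03)),(0,(.503,-.188,.03)),(180,(.503,-.188,.1)),(np.degrees(o.x[2]),(.52,.10,.13)),(np.degrees(o.x[2]),(.55,.135,.09))):
  for tilt in (30,38,45):
    z,os_=ori(head,tilt)
    print(round(head),p,tilt,[None if (j:=ik(np.array(p)+.019*z,k)) is None else np.round(j,2).tolist() for k in os_])
E
python3 k.py
```

```text
base [[0.6238, 0.2875], [0.6307, 0.1355], [0.5507, 0.208], [0.6993, 0.2155]] [0.62613662 0.21160611]
stand [0.55747068 0.14128842 0.26708421] 15.302797774623627 [ 34.6  14.9   4.2 -40.8  49.1 -29.7  -9.3   0.7  -9.7   4.2  -0.3  -1.2
  -3.9  -1.    2.1  -0.5]
ring ends [ 0.50269753 -0.15559475  0.139     ] [ 0.50063904 -0.22778693  0.139     ] [ 0.50166829 -0.19169084  0.139     ] 0.07222151962169934 yaw -1.633285105871787
green (array([ 0.37540541, -0.18801762,  0.17518669]), [np.float64(4.6), np.float64(4.6)]) [ 0.37261856 -0.18453934  0.04      ]
handwheel [ 0.409 -0.071  0.01 ]
tape [ 0.607 -0.103  0.01 ]
screw [0.397 0.086 0.01 ]
cap [ 0.667 -0.19   0.01 ]
purple [0.703 0.054 0.01 ]
180 (0.503, -0.188, 0.03) 30 [[-0.39, 0.9, 0.08, 1.24, -0.19, 2.8], [-0.39, 0.9, 0.08, 1.24, -0.19, -0.34]]
180 (0.503, -0.188, 0.03) 38 [[-0.38, 1.01, 0.24, 1.43, -0.23, 2.84], [-0.38, 1.01, 0.24, 1.43, -0.23, -0.3]]
180 (0.503, -0.188, 0.03) 45 [[-0.36, 1.12, 0.39, 1.6, -0.25, 2.88], [-0.36, 1.12, 0.39, 1.6, -0.25, -0.26]]
0 (0.503, -0.188, 0.03) 30 [[-0.66, 0.45, -0.97, -0.27, 0.31, -0.59], [-0.66
[... 522 characters left out ...]
7, -0.25, 2.88], [-0.36, 1.04, 0.41, 1.7, -0.25, -0.26]]
15 (0.52, 0.1, 0.13) 30 [[-0.03, 0.17, -0.95, -0.06, 0.15, -0.26], [-0.03, 0.17, -0.95, -0.06, 0.15, 2.88]]
15 (0.52, 0.1, 0.13) 38 [[-0.06, 0.18, -1.09, -0.34, 0.2, -0.26], [-0.06, 0.18, -1.09, -0.34, 0.2, 2.88]]
15 (0.52, 0.1, 0.13) 45 [[-0.08, 0.23, -1.21, -0.62, 0.24, -0.25], [-0.08, 0.23, -1.21, -0.62, 0.24, 2.89]]
15 (0.55, 0.135, 0.09) 30 [[0.06, 0.32, -0.91, -0.17, 0.1, -0.18], [0.06, 0.32, -0.91, -0.17, 0.1, 2.96]]
15 (0.55, 0.135, 0.09) 38 [[0.04, 0.34, -1.05, -0.47, 0.14, -0.18], [0.04, 0.34, -1.05, -0.47, 0.14, 2.96]]
15 (0.55, 0.135, 0.09) 45 [[0.02, 0.41, -1.16, -0.77, 0.17, -0.17], [0.02, 0.41, -1.16, -0.77, 0.17, 2.97]]
```

```bash
cat >> h.py <<'E'
def ori(head,tilt,sg=-1):
    h=np.radians(head);q=np.radians(tilt);z=np.array([np.sin(q)*np.cos(h),np.sin(q)*np.sin(h),-np.cos(q)]);y=sg*np.array([-np.sin(h),np.cos(h),0])
    return z,R.from_matrix(np.c_[np.cross(y,z),y,z]).as_rotvec()
E
sed -i 's/^loc=.*/loc=[(.16,.055),(.05,-.055),(.05,.055),(.16,-.055)]/; /^def ori/,$d' k.py
cat >> k.py <<'E'
A=[];b=[]
for tilt in (-40,-20,0,20,40):
  for x in (.4,.5,.6):
    for zz in (.1,.25):
      z,o_=ori(0,tilt);j=ik([x,0,zz],o_)
      if j is None: continue
      a,f,g=j[1],j[1]-j[2],j[1]-j[2]+j[3]
      A+=[[1,0,np.sin(a),np.cos(f),np.sin(f),np.cos(g)],[0,1,np.cos(a),-np.sin(f),np.cos(f),-np.sin(g)]];b+=[x,zz]
L,rs,_,_=np.linalg.lstsq(np.array(A),np.array(b),rcond=None);print("links a z0 L1 L2 off L3",L.round(3),rs)
for tilt in (30,35,40,45):
    z,o_=ori(180,tilt);j=ik(np.array([.507,-.188,.03])+.019*z,o_)
    a,f=j[1],j[1]-j[2];E_=np.array([L[0]+L[2]*np.sin(a),L[1]+L[2]*np.cos(a)]);Wr=E_+L[3]*np.array([np.cos(f),-np.sin(f)])+L[4]*np.array([np.sin(f),np.cos(f)])
    print(tilt,"elbow",E_.round(3),"wrist",Wr.round(3),"rad dist",np.hypot(.503,.188))
print(ik(np.array([.53,.11,.13]),ori(47.7,45)[1]),ik(np.array([.53,.11,.13]),ori(47.7,45,1)[1]))
E
python3 k.py
```

```text
base [[0.6238, 0.2875], [0.6307, 0.1355], [0.5507, 0.208], [0.6993, 0.2155]] [0.62613662 0.21160611]
stand [0.55608444 0.13601796 0.82509235] 47.27430917087401 [-1.5 -0.2  0.   0.1 -1.   0.5 -0.2 -2.5  0.1  1.2  2.6 -0.4 -1.3  1.8
  1.5  0.3]
ring ends [ 0.50269753 -0.15559475  0.139     ] [ 0.50063904 -0.22778693  0.139     ] [ 0.50166829 -0.19169084  0.139     ] 0.07222151962169934 yaw -1.633285105871787
green (array([ 0.37540541, -0.18801762,  0.17518669]), [np.float64(4.6), np.float64(4.6)]) [ 0.37261856 -0.18453934  0.04      ]
handwheel [ 0.409 -0.071  0.01 ]
tape [ 0.607 -0.103  0.01 ]
screw [0.397 0.086 0.01 ]
cap [ 0.667 -0.19   0.01 ]
purple [0.703 0.054 0.01 ]
links a z0 L1 L2 off L3 [0.011 0.311 0.508 0.396 0.069 0.425] [0.00017615]
30 elbow [0.41  0.627] wrist [0.732 0.386] rad dist 0.5369851022142048
35 elbow [0.431 0.598] wrist [0.76  0.368] rad dist 0.5369851022142048
40 elbow [0.451 0.566] wrist [0.788 0.347] rad dist 0.5369851022142048
45 elbow [0.469 0.531] wrist [0.813 0.324] rad dist 0.5369851022142048
[-0.31641966  0.25320782 -0.95049737 -0.02153788  0.70117447  2.13633872] [-0.31641966  0.25320782 -0.95049737 -0.02153788  0.70117447 -1.00525394]
```

Run:
```python
from h import *
s=frame("side");t=frame("top")
for n,a,b in [("b1",(445,240),(352,90)),("b2",(477,307),(445,119)),("b3",(514,355),(496,113)),("b4",(555,314),(455,66)),]:
    x,e=tri(s,a,t,b);print(n,x.round(3),e)
for n,p in [("b1body",(350,140)),("b2",(430,150)),("b4",(440,95))]: print(n,onz(t,p,.08).round(3))
# points on hand axis at 30 and 40 deg, projected in both
im=s["img"].copy();it=t["img"].copy()
for tilt,c in ((30,(255,0,0)),(40,(0,0,255))):
    z,_=ori(180,tilt)
    for off in (-.045,.045):
        for f,I in ((s,im),(t,it)):
            P=[proj(f,np.array([.507,-.188+off,.03])-z*d).astype(int) for d in (.054,.4)]
            cv2.line(I,tuple(map(int,P[0])),tuple(map(int,P[1])),c,1)
cv2.imwrite("pics/o.png",np.hstack([cv2.resize(im[150:450,240:640],(400,300)),cv2.resize(it[20:320,240:640],(400,300))])[:,:,::-1])
```

```text
b1 [ 0.798 -0.11   0.229] [np.float64(23.7), np.float64(23.7)]
b2 [ 0.779 -0.294  0.205] [np.float64(0.4), np.float64(0.4)]
b3 [ 0.796 -0.394  0.202] [np.float64(1.8), np.float64(1.8)]
b4 [ 0.889 -0.315  0.208] [np.float64(1.6), np.float64(1.6)]
b1body [ 0.779 -0.115  0.08 ]
b2 [ 0.759 -0.289  0.08 ]
b4 [ 0.887 -0.313  0.08 ]
```

View pics/o.png

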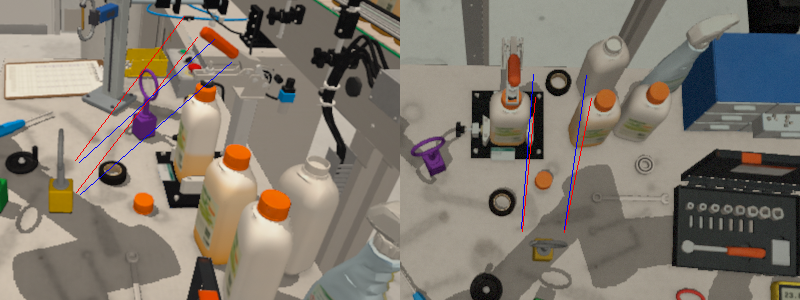

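Run:
```python
from h import *
z,o=ori(180,37)
gp=np.array([.5135,-.189,.035]);tcp=gp+.019*z
pre=tcp-.13*z
hi=pre+np.array([0,0,.12])
print(get_state()["clock"],ik(hi,o),ik(pre,o),ik(tcp,o))
movep(hi,o);print(get_state()["clock"])
move_l(pre,.3)
print(get_state()["clock"],get_state()["contact_force"])
f=frame("side");cv2.imwrite("pics/pre.png",np.hstack([f["img"][100:400,200:600],frame("top")["img"][50:350,200:600]])[:,:,::-1])
```

```text
1.8 [-0.33658247  1.05780832  0.951499    2.0827376  -0.20008985 -0.27248901] [-0.33658247  1.08660583  0.71424773  1.81668882 -0.20008985 -0.27248901] [-0.37309069  1.00719028  0.2623762   1.43785728 -0.22115712 -0.30297996]
3.5667
4.1167 [-0.40460436  0.5746271   0.89186539]
```

View pics/pre.png

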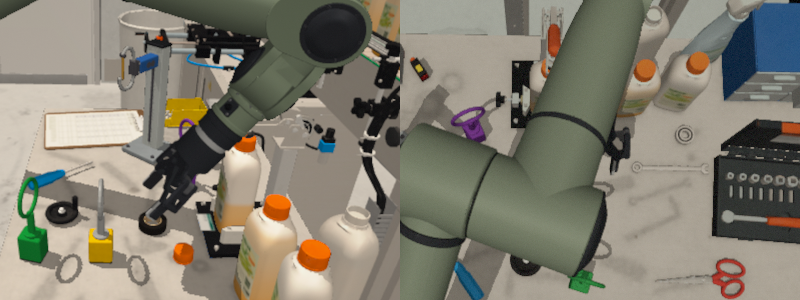

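Run:
```python
from h import *
z,o=ori(180,37)
gp=np.array([.5135,-.189,.035]);tcp=gp+.019*z
print(move_l(tcp,.15,until_force=12),get_state()["position"]-tcp,get_state()["contact_force"])
grab(70);s=get_state();print(s["clock"],s["finger_gap"],s["grasp_force"],s["contact_force"])
move_l(tcp+[0,0,.03],.1);s=get_state();print(s["clock"],s["finger_gap"],s["grasp_force"],s["contact_force"],s["wrist_torque"])
f=frame("side");cv2.imwrite("pics/lift.png",cv2.resize(f["img"][180:400,200:440],(720,600))[:,:,::-1])
print(tip_of("side","ring_top"))
```

```text
False [ 0.0012335  -0.00033093  0.00101327] [ 0.89835258 -1.00431564  0.12329539]
5.725 0.4594420388782458 71.02064967155457 [ 2.28685758 -0.51522267  3.33632198]
6.175 0.4580321272500332 70.50621628761292 [-0.57329823 -0.27180376 -4.25862849] [-0.02403365 -1.13646438 -0.02285958]
[{'centre': [351.3, 325.5], 'score': 0.7}, {'centre': [300.4, 265.5], 'score': 0.66}, {'centre': [227.9, 280.1], 'score': 0.57}, {'centre': [326.4, 188.0], 'score': 0.39}, {'centre': [261.6, 278.8], 'score': 0.23}]
```

View pics/lift.png

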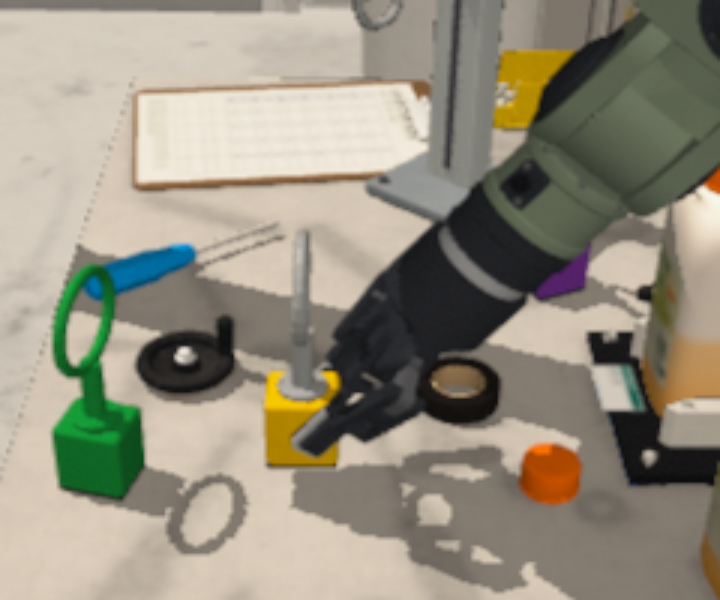

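```bash
cat >> h.py <<'E'
def tcp_for(W,head,tilt=37):
    z,o=ori(head,tilt);h=np.radians(head);u=np.array([np.cos(h),np.sin(h),0])
    return np.array(W)-.011*u+np.array([0,0,.005])+.019*z,o
HD=47.5;U=np.array([np.cos(np.radians(HD)),np.sin(np.radians(HD)),0])
E
python3 - <<'E'
from h import *
p=get_state()["position"]
move_l(p+[0,0,.12],.25)
seat=np.array([.556,.1355,.220])
w1=tcp_for([.45,-.06,.27],114);w2=tcp_for(seat-.085*U+[0,0,.046-.143],HD)
print(ik(*w1),ik(*w2))
movep(*w1);print(get_state()["clock"])
movep(*w2);s=get_state();print(s["clock"],s["contact_force"],s["finger_gap"],s["position"]-w2[0])
f=frame("side");a=tip_of("side","ring_top"),tip_of("side","nose_tip"),tip_of("side","hook_seat")
t=frame("top");b=tip_of("top","ring_top"),tip_of("top","nose_tip"),tip_of("top","hook_seat")
for x in a+b: print([(np.round(d["centre"],1).tolist(),round(d["score"],2)) for d in x])
R_=seat-.085*U+[0,0,.046];N=seat-.025*U+[0,0,.032]
print("exp ring",proj(f,R_),proj(t,R_),"nose",proj(f,N),proj(t,N))
a=cv2.resize(f["img"][120:300,240:400],(400,450));b=cv2.resize(t["img"][160:340,150:310],(400,450))
cv2.imwrite("pics/hook.png",np.hstack([a,b])[:,:,::-1])
E
```

```text
[-0.5371877   0.51261686 -0.03575102  1.57423998  0.35446575  0.5133935 ] [-0.35720338  0.22544802 -0.92486806  0.14497156  0.59180536  2.03983246]
7.7
9.0667 [ 0.02591709  0.14281373 -2.90040734] 0.46375596931380697 [ 0.00054986 -0.00029836 -0.00027652]
[([390.1, 219.4], 0.87), ([301.9, 176.1], 0.62), ([226.7, 282.1], 0.58)]
[([321.5, 176.2], 0.56)]
[([260.3, 276.9], 0.63), ([323.4, 184.3], 0.62)]
[([389.5, 332.6], 0.97), ([244.6, 252.8], 0.58), ([266.1, 161.6], 0.58)]
[]
[([212.2, 227.2], 0.91)]
exp ring [300.09633902 178.47210887] [244.34285523 254.6852012 ] nose [318.39078803 177.27833996] [221.71268073 232.60148424]
```

View pics/hook.png

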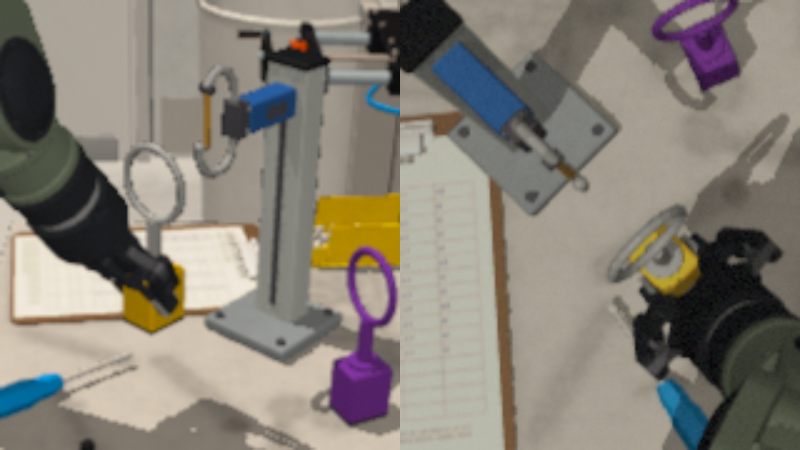

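Run:
```python
from h import *
seat=np.array([.556,.1355,.220])
w=tcp_for(seat-.007*U+[0,0,.046-.143],HD)
print(move_l(w[0],.08,until_force=10));s=get_state();print(s["clock"],s["contact_force"],s["position"]-w[0])
f=frame("side");t=frame("top")
a=cv2.resize(f["img"][140:240,280:380],(400,400));b=cv2.resize(t["img"][180:280,170:270],(400,400))
cv2.imwrite("pics/in.png",np.hstack([a,b])[:,:,::-1])
```

```text
False
10.5917 [-2.77577564 -1.44839797 -3.98509569] [-0.00061013 -0.00018322 -0.00033711]
```

View pics/in.png

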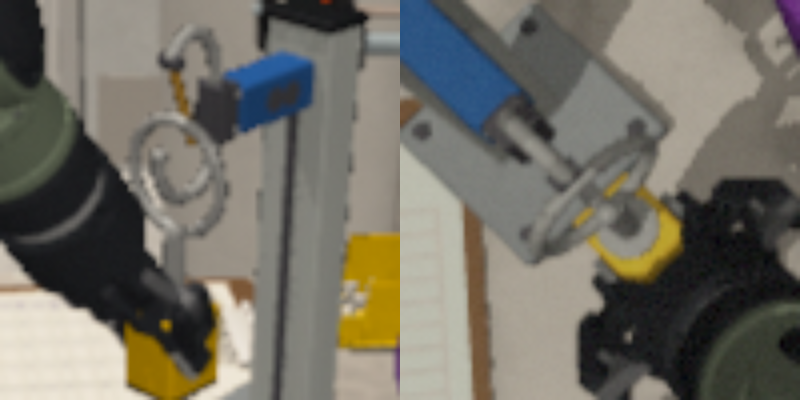

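Run:
```python
from h import *
seat=np.array([.556,.1355,.220])
def go(dx,dz,v,F):
    w=tcp_for(seat+dx*U+[0,0,dz-.143],HD);r=move_l(w[0],v,until_force=F);s=get_state();print(r,s["clock"],s["contact_force"].round(2),(s["position"]-w[0]).round(4))
go(-.005,.024,.05,8)
go(-.001,.012,.04,8)
go(0,-.004,.02,3.5)
f=frame("side");t=frame("top")
a=cv2.resize(f["img"][140:240,280:380],(400,400));b=cv2.resize(t["img"][180:280,170:270],(400,400))
cv2.imwrite("pics/down.png",np.hstack([a,b])[:,:,::-1])
```

```text
False 11.2833 [-0.86 -0.69 -3.49] [-0.0005  0.0003 -0.0006]
False 11.75 [ 0.4   0.24 -4.14] [-0.0001  0.0002 -0.0002]
True 12.2333 [ 0.3  -1.45  4.19] [ 0.     -0.0002  0.0088]
```

View pics/down.png

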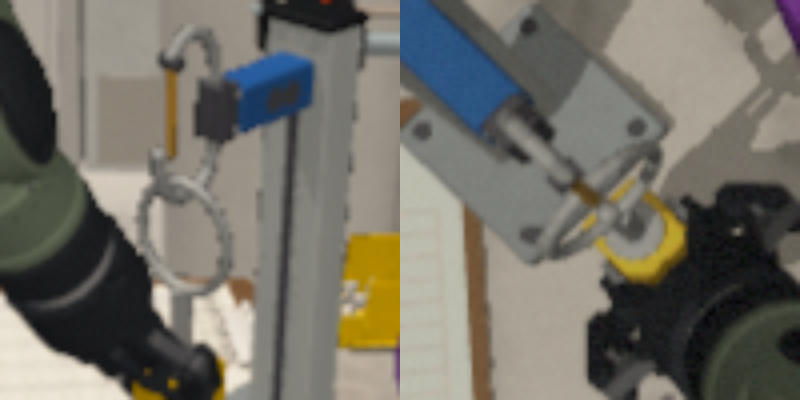

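Run:
```python
from h import *
z,o=ori(HD,37)
p=get_state()["position"];move_l(p+[0,0,.0007],.02);print(get_state()["contact_force"])
let_go();sleep(1.5)
p=get_state()["position"];print(get_state()["clock"],get_state()["finger_gap"])
print(move_l(p-.13*z,.1,until_force=8));s=get_state();print(s["clock"],s["contact_force"])
move_l(s["position"]-.08*U,.2);sleep(4)
def d():
    return frame("side")["img"].astype(int)[140:330,270:380]
a=d();sleep(.3);b=d();sleep(.4);c=d()
print("motion",np.abs(a-b).max(),np.abs(a-c).max(),(np.abs(a-c).max(2)>40).sum(),get_state()["clock"])
f=frame("side");t=frame("top")
cv2.imwrite("pics/end.png",np.hstack([cv2.resize(f["img"][130:380,210:410],(400,500)),cv2.resize(t["img"][150:350,170:410],(400,333))[:, :].copy() if 0 else cv2.resize(t["img"][140:365,210:390],(400,500))])[:,:,::-1])
```

```text
[ 0.20370067 -0.45712808 -1.17129279]
14.6417 1.0028856495190304
False
16.0917 [-0.03692083 -0.18097784  0.49619908]
motion 6 6 0 21.4917
```

View pics/end.png

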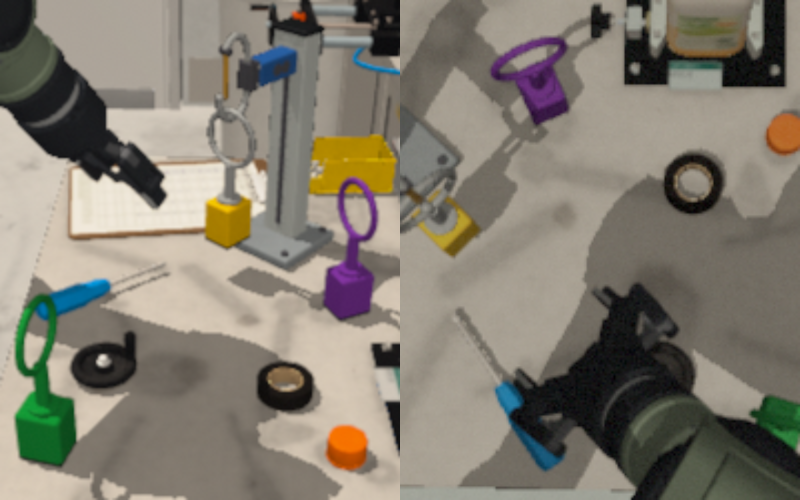

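The weight hangs still from the hook, the gate is shut, the hand is clear, and the bystanders are where they were.

```bash
python3 -c "
from cell import *
print(sign_off())"
```

```text
the job is handed in; nothing more can be done
None
```

The yellow check weight is hanging still and freely from the snap hook with the gate shut; no bystander visibly moved, and the job was handed in at about 21.5 s on the robot's clock.

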